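Load the last bottle and snap the rack's keeper bar shut

TASK

Stand the single blue bottle that is on the open bench right of the rack, upright, in the rack's empty bay; set it down, do not drop it. Lock the bottles in by swinging the raised keeper bar down across them and pressing its end on until the sprung gate of its snap hook passes the rigid eye and springs shut behind it. Leave the other things on the bench where they are.

Things in the scene. Friction and masses are not known exactly. Their poses are not given: they have to be found in the camera images.
- last_bottle_mid (a point): Centre (half-way up, 106 mm above its base, on its axis) of the blue bottle with a paper label and black screw cap that stands by itself on the bench to the right of the rack: 75 mm diameter, 213 mm tall, about 0.7 kg. Straight body up to about 150 mm, then a shoulder that narrows to the neck; the cap is 31 mm in diameter and spans 187 to 213 mm above the base: the bottle can be lifted by pinching the cap. z axis up.
- bay0 (a point): Middle of the floor (top of the mat) of the rack's left bay, nearest the bar's pivot; it holds a bottle. x and y axes are the rack's: x from the rack's open front to its back, y to its left, along the row of bays.
- bay1 (a point): The same of the right bay, nearest the eye, 86 mm from the other: the empty one. The grey sheet-steel rack is fixed to the bench, 92 mm deep, 260 mm wide; bays 84 mm wide and 86 mm deep inside (the bottle has about 4 mm play all round); floor 6 mm above the bench, front lip 20 mm high, divider 33 mm, back rails up to 144 mm, end plates 160 mm. While the bar is up the front is open above the lip, so a bottle goes in from the front.
- bar_pivot (a point): Pivot of the keeper bar, on the rack's left front flange, 140 mm above the bench, 66 mm to the left of the left bay's centre and 56 mm in front of the row of bay centres. The bar turns in that upright plane, about the rack's x axis.
- bar_middle (a point): Point on the keeper bar's axis 110 mm from the pivot. The bar is a 12 mm round aluminium tube; its snap hook ends 240 mm from the pivot.
- press_plate (a point): Centre of the outer face of the flat steel press plate on the snap hook, at the bar's free end: 42 mm along the bar, 22 mm across, 210 mm from the pivot, 25 mm off the bar's axis. It faces left while the bar stands up and upward, 166 mm above the bench, when the bar is home. Push here to swing the bar over and to press it down.
- eye (a point): Middle of the rigid eye's upper rod (8 mm steel, along the rack's x axis), the part the hook takes: a U-bolt on the rack's right front flange, 218 mm from the pivot along the rack, 148 mm above the bench. The front limb of the U goes down from the rod's front end, 17 mm in front of this point.
- keeper_bar (a joint): Angle of the keeper bar in rad: 0 = level across the bottles, home on its stop; 1.57 = standing straight up above its pivot at the rack's left end, reaching 0.38 m above the bench; more = leaning outward to the left (stop at 1.85). A stiff hinge: it stays where it is left (1 to 3 N at its end moves it). The gate meets the eye at about 0.15; pressing on takes up to about 9 N at the press plate; by 0.02 the eye has passed and the gate springs shut; the bar stops at 0.
- snap_gate (a joint): Angle of the hook's sprung gate, a 5 mm rod 21 mm long on the hook's lower side, in rad: 0 = shut against the hook's nose, up to 1.3 = pushed inward (about 1.1 as the eye passes). It only opens inward and always springs back to 0 when nothing holds it.
- tape_roll: Roll of brown tape lying flat, 73 mm diameter, 48 mm high, on the bench right of the rack; origin under its centre.
- dwell_timer: Round wind-up timer, 63 mm diameter, 42 mm high, on the bench right of the rack; origin under its centre.
- cap_wrench: White ring wrench for caps, 164 mm long, lying on the bench in front of the rack; origin under its middle.
- marker: Felt marker, 144 mm long, lying at the right near the robot; origin under its middle.
- loose_cap: Black screw cap, 33 mm diameter, 26 mm high, in front of the rack; origin under its centre.
- rack_bottle: Bottle of the same size in the left bay; origin under its base.
Not all that is in view belongs to the job. Leave any orange or yellow look-alike of the part that bears last_bottle_mid alone. What is shaped like the rack_bottle but green is not meant.

How it is judged (in metres and radians):
At the end, for the whole second after the job is handed in: The bottle from the bench stands upright (0.12 rad) on the right bay's floor (within 6 mm in height, 12 mm of the centre); the bar is down (under 0.1 rad) with the eye inside the hook and the gate shut (under 0.12 rad); the other bottle stands within 12 mm of its bay's centre (horizontal distance between last_bottle_mid and bay1 below 0.012 m and z of last_bottle_mid in the frame of bay1 between 0.101 and 0.112 m and angle between last_bottle_mid's own z axis and vertical below 0.12 rad and value of joint keeper_bar below 0.1 rad and value of joint snap_gate below 0.12 rad and horizontal distance between rack_bottle and bay0 below 0.012 m); the robot touches nothing.
It fails at once if the bottle is dropped (loose from the fingers and faster than 0.7 m/s) (linear speed of last_bottle above 0.7 m/s and contact force between the fingers and last_bottle below 0.1 N).
It fails at once if a bottle is toppled (angle between last_bottle_mid's own z axis and vertical above 0.7 rad or angle between rack_bottle's own z axis and vertical above 0.3 rad).
It fails at once if something else on the bench is pushed more than 40 mm (distance of any of tape_roll, dwell_timer, cap_wrench, marker, loose_cap from where it was at the start of the episode above 0.04 m).
It also fails if it takes over 61 s, if anything falls off the work surface, if the arm or the gripper's body presses on something with over 40 N, if the wrist force passes 120 N, or if a joint passes its speed limit or range.

ROBOT

A 6-joint arm with a two-finger parallel gripper is mounted at the origin on a cart in front of the work surface, level with it; the furniture and walls round the work are solid. World frame = base frame: x ahead of the robot, y to its left, z up, the work surface at z = 0. Lengths are in mm, angles in rad, forces in N, time in s.
With the tool pointing down it reaches from about 300 to 775 mm from the base axis. Payload 14.6 kg.
Tool frame: the origin (TCP) lies on the centre line of the jaws, within the pads' length; the fingertips stand 19 mm ahead of it and the grasp point (between the pads) is the TCP (bot.tip_reach is the distance from the TCP to the fingertips, in mm); z points along the fingers, y is the line along which they close (so a half turn about z gives the same grasp; the last joint's range is limited). The gripper opens to 85 mm and grips with 20 to 120 N. Pads are 22 mm wide; open, the fingers measure 114 mm over their backs; the gripper's body (76 mm by 85 mm) begins 54 mm behind the grasp point. The pads swing forward as they close: fully open they stand 13 mm farther back than shut.
Start: joints at [-1.366, 0.3, 1.521, -0, 1.321, -0.067], TCP at [147.649, -529.801, 250.281] pointing down, gripper open.
Joint ranges: [-3.03, 3.03], [-0.79, 2.21], [0.23, 2.52], [-1.04, 4.18], [0, 3.07], [-2.55, 2.55]. Speed limits (rad/s): [2.22, 2.22, 2.57, 3.14, 3.14, 3.14].

INTERFACE

Orientations are given as a unit quaternion [w, x, y, z].
In Python, from rig import bot gives the robot as it stands. Calls block until the motion is done:
- bot.move_to(position, orientation): joint-space move of the TCP to a pose.
- bot.servo_line(position, attitude=None, speed=150, until_force=None): straight line of the TCP; attitude=None keeps the orientation; speed is the mean speed in mm/s. With until_force (N) it stops when the force on the tool has changed by that much, and returns True; else False.
- bot.move_joints(angles): joint-space move.
- bot.move_gripper(opening, grip_force=None): finger opening in mm; grip_force is the grip in N (None keeps the last); returns when the fingers have stopped.
- bot.dwell(seconds).
- bot.ik(position, orientation): joint angles nearest the present ones, or None.
- bot.read_state(): the state.
- bot.read_camera(name): name is "scene" or "top" or "wrist"; returns a dict with "image" (400x640x3 uint8, blue, green, red), "depth" (400x640 float32, mm along the optical axis (not along the pixel's ray), 0 where there is no reading), "fovy" (degrees; the focal length in pixels is half the picture's height over the tangent of half this angle, whatever the lens; pixels are square), "cx", "cy" (the principal point, pixels), "k1" (the pictures are not rectified: a ray, as slopes to the right and down, at radius r is drawn at 1 + k1 r^2 times it, then the intrinsics apply), "eye" and "attitude" of the camera in the world; the wrist camera has in their place "mount" (4x4, takes a point from camera to tool coordinates, whose origin is the TCP and whose axes are the flange's). Camera axes: x right, y down, z forward; pixel columns grow to the right and rows downward; lengths in mm; the calibration is good to about 2 mm. A picture is of the moment at which its call begins: read the wrist's pose just before it.
A pose or a line that the arm cannot do raises bot.MotionError and nothing moves.
- bot.finish_job(): hands the job in; it is judged then, once.
The state is a dict: "clock": time; "joint_positions": joint angles; "qvel": joint speeds; "effort": joint torques, N m; "ee_pos": TCP position; "tool_rot": TCP orientation; "ft_force": force on the tool from outside, world axes, zero at the start; "moment": the same for the moment, N m; "grip_width": finger opening in mm; "grip_force": force on a finger pad.
Only numpy, scipy, OpenCV 4.12 (cv2) and the standard library are available. Lean on these libraries where they do the work, as an engineer would, in place of code of your own. Each camera call takes 0.05 s, during which the arm holds its last target. There are 200 camera calls.

## Working session

There is one attempt and no reset: what is moved stays moved. The work goes in short steps, each a Python script; the robot and the scene stay as the last script left them, time stands still between calls to the robot, and variables do not carry over. Pictures are saved under pics/ and viewed, at most 13 in all, crops included, and the job is handed in when it is done.

```bash
ls; mkdir -p pics
cat > h.py <<'E'
import numpy as np, cv2
from scipy.spatial.transform import Rotation as R
from rig import bot
def rot(q): q=np.array(q,float); return R.from_quat([q[1],q[2],q[3],q[0]])
def quat(r): x,y,z,w=r.as_quat(); return [w,x,y,z]
def snap(name,f=None):
    s=bot.read_state(); c=bot.read_camera(name)
    if name=='wrist':
        T=np.eye(4);T[:3,:3]=rot(s['tool_rot']).as_matrix();T[:3,3]=s['ee_pos'];c['T']=T@np.array(c['mount'])
    else:
        T=np.eye(4);a=np.array(c['attitude']);T[:3,:3]=a if a.shape==(3,3) else rot(a).as_matrix();T[:3,3]=c['eye'];c['T']=T
    if f: cv2.imwrite('pics/'+f+'.png',c['image']); np.save('pics/'+f+'.npy',c,allow_pickle=True)
    return c
def load(f): return np.load('pics/'+f+'.npy',allow_pickle=True).item()
def K(c):
    F=200/np.tan(np.radians(c['fovy'])/2); return np.array([[F,0,c['cx']],[0,F,c['cy']],[0,0,1.]])
def ray(c,u,v):
    k=K(c);d=np.array([(u-c['cx'])/k[0,0],(v-c['cy'])/k[0,0]]);p=d.copy()
    for _ in range(30): p=d/(1+c['k1']*(p@p))
    return np.array([p[0],p[1],1.])
def atdepth(c,u,v,z=None):
    z=z or float(c['depth'][int(round(v)),int(round(u))]); return (c['T']@np.r_[ray(c,u,v)*z,1])[:3],z
def atz(c,u,v,h):
    d=c['T'][:3,:3]@ray(c,u,v);o=c['T'][:3,3];return o+d*(h-o[2])/d[2]
def cloud(c):
    v,u=np.mgrid[0:400,0:640];k=K(c)[0,0]
    d=np.stack([(u-c['cx'])/k,(v-c['cy'])/k],-1);p=d.copy()
    for _ in range(20): p=d/(1+c['k1']*(p**2).sum(-1,keepdims=True))
    P=np.concatenate([p,np.ones((400,640,1))],-1)*c['depth'][...,None]
    return P@c['T'][:3,:3].T+c['T'][:3,3]
E
python3 - <<'E'
from h import *
for n in ('scene','top'):
    c=snap(n,n+'0'); print(n,c['eye'],c['fovy'],c['k1'])
print(bot.read_state())
a=[cv2.imread(f'pics/{n}0.png') for n in('scene','top')]
E
```

```text
pics
scene [  19.82667463  762.0427737  1010.66097717] 52.64711127388536 -0.03440054315386024
top [ 161.22877835 -193.83802559 1142.91251652] 53.44917853319221 -0.055980131687873136
{'clock': 0.1, 'joint_positions': array([-1.36561946e+00,  3.00438361e-01,  1.52150455e+00,  7.98965899e-06,
        1.32069650e+00, -6.66183702e-02]), 'qvel': array([-0.00047775, -0.00042195, -0.00157577, -0.00099131,  0.00162472,
       -0.00138509]), 'effort': array([ 8.50482957e-04, -5.44376743e+01, -3.62371373e+01, -1.02415172e-04,
        3.00145955e-03,  3.31982301e-05]), 'ee_pos': array([ 147.60551307, -529.63366831,  249.77163709]), 'tool_rot': array([-5.22391581e-04,  9.90780120e-01,  1.35478709e-01, -3.23695796e-05]), 'ft_force': array([0.32572667, 1.06915905, 0.38123268]), 'moment': array([-0.00534122,  0.0592455 ,  0.003893  ]), 'grip_force': 0.0, 'grip_width': 85.32121438848083}
```

View pics/scene0.png

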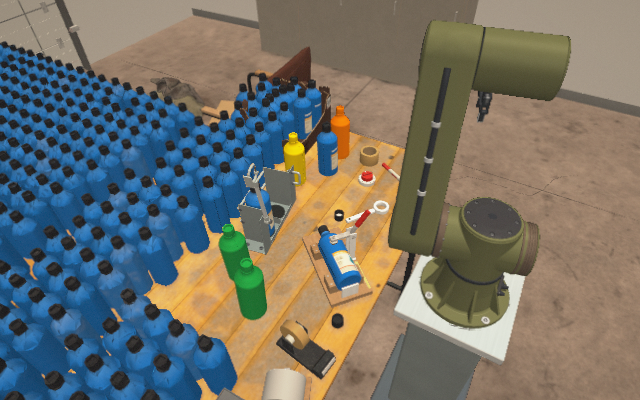

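View pics/top0.png

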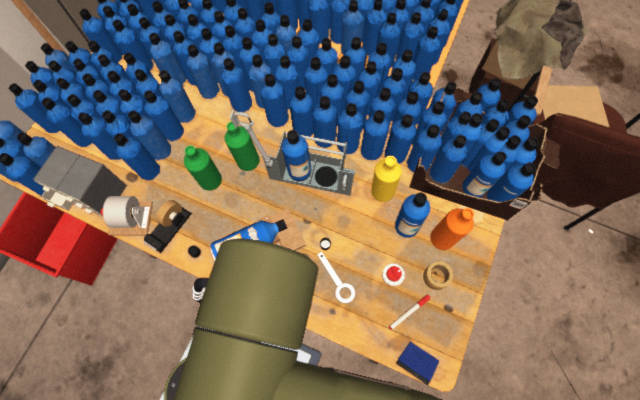

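Candidates in the top view are the blue labelled bottle standing alone at (411,213), the blue bottle lying in a cradle at (250,235), the one in the rack at (295,155), the crate bottles at about (480,160), the back crowd, and the yellow (386,178) and orange (453,230) look-alikes. I choose (411,213), which is alone on the open bench right of the rack. I'll check it in a close crop.

Run:
```python
from h import *
c=load('top0')
im=c['image'][100:260,225:485]
cv2.imwrite('pics/crop1.png',cv2.resize(im,None,fx=3,fy=3,interpolation=cv2.INTER_CUBIC))
s=load('scene0')['image'][140:270,220:380]
cv2.imwrite('pics/crop2.png',cv2.resize(s,None,fx=4.5,fy=4.5,interpolation=cv2.INTER_CUBIC))
P=cloud(c)
for p in [(411,213),(417,199),(386,178),(326,176),(295,155)]:
    print(p,P[p[1],p[0]].round(), c['image'][p[1],p[0]])
```

```text
(411, 213) [ 572. -260.  165.] [188 108  41]
(417, 199) [ 597. -258.  206.] [32 31 30]
(386, 178) [ 642. -164.  161.] [ 65 231 252]
(326, 176) [647.  16.   7.] [30 32 32]
(295, 155) [603.  91. 166.] [208 121  44]
```

View pics/crop1.png

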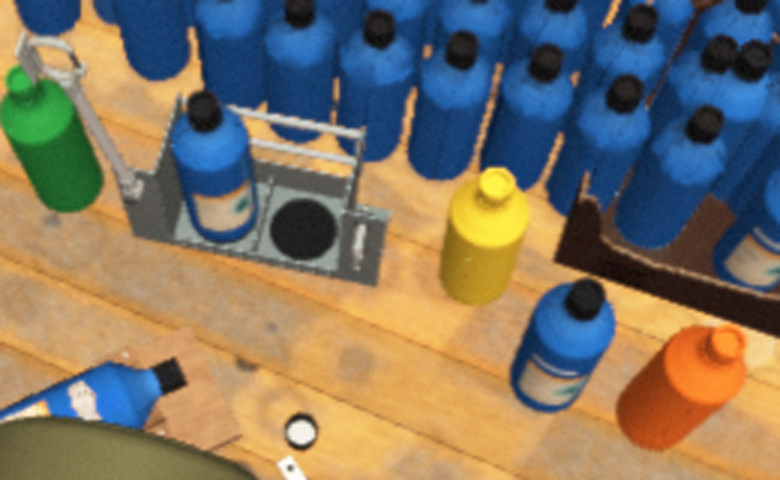

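View pics/crop2.png

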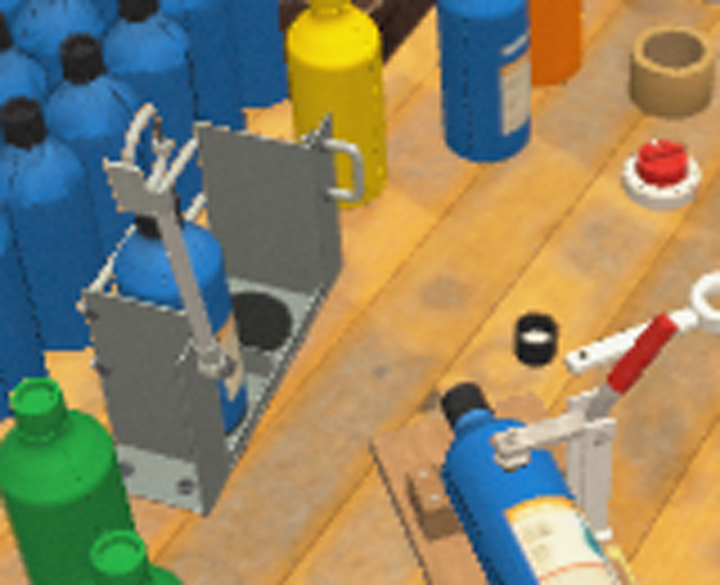

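The crop confirms it: blue body, paper label, black cap, standing alone. Its cap top is at about (420,197) in the top image. The bay1 mat is at about (326,176), the rack bottle's cap top at about (293,135), the bar pivot at about (269,162), and the bar's hook end near (243,117).

Run:
```python
from h import *
c=load('top0')
b=atz(c,420.3,196.7,213); m=atz(c,326.3,176,6); k=atz(c,293,134.5,219)
print('bottle',b,'bay1',m,'rb',k, np.hypot(*(m-k)[:2]))
d=(k-m)[:2]; yaw=np.arctan2(d[1],d[0])-np.pi/2; print('rack yaw',yaw)
ry=np.r_[d/np.hypot(*d),0]; rx=np.array([ry[1],-ry[0],0])
# tool down, tool y along rack x ; try both half turns
for s in (1,-1):
    y=s*rx; z=np.array([0,0,-1.]); r=R.from_matrix(np.c_[np.cross(y,z),y,z])
    for p in ([b[0],b[1],330],[m[0]-60,m[1]-40,420],[m[0],m[1],210]):
        print(s,bot.ik(p,quat(r)))
```

```text
bottle [ 602.99014495 -263.41005364  213.        ] bay1 [647.60141591  14.97968842   6.        ] rb [632.40818986 107.04239492 219.        ] 93.30796346451216
rack yaw 0.16355706714594298
1 [-4.67506782e-01  5.15074957e-01  1.04156806e+00 -4.44089210e-16
  1.58494963e+00 -6.31063849e-01]
1 [-1.04825675e-01  3.31963546e-01  1.09523686e+00 -4.44089210e-16
  1.71439225e+00 -2.68382742e-01]
1 [-3.34043298e-02  5.50887450e-01  1.26166100e+00 -4.44089210e-16
  1.32904421e+00 -1.96961397e-01]
-1 [-4.67506782e-01  5.15074957e-01  1.04156806e+00 -4.44089210e-16
  1.58494963e+00  2.51052880e+00]
-1 None
-1 None
```

```bash
cat >> h.py <<'E'
def down(yaw,tilt=0):
    # tool y along rack x; tilt>0 leans tool so z points toward rack's right (-y) & down
    rx=np.array([np.cos(yaw),np.sin(yaw),0]);ry=np.array([-np.sin(yaw),np.cos(yaw),0])
    z=-np.cos(tilt)*np.array([0,0,1.])-np.sin(tilt)*ry
    return quat(R.from_matrix(np.c_[np.cross(rx,z),rx,z]))
E
python3 - <<'E'
from h import *
s=bot.read_state()
bot.servo_line(list(s['ee_pos'][:2])+[400.])
bot.move_to([560,-30,430],down(.16)); bot.dwell(.2)
c=snap('wrist','w1')
bot.move_to([603,-263,330],down(.16)); bot.dwell(.2)
c=snap('wrist','w2')
a=[load('w1')['image'],load('w2')['image']]
cv2.imwrite('pics/w12.png',cv2.resize(np.vstack(a),(480,600),interpolation=cv2.INTER_AREA))
print(bot.read_state()['clock'],c['fovy'])
E
```

```text
5.0667 62.25287743907397
```

View pics/w1.png

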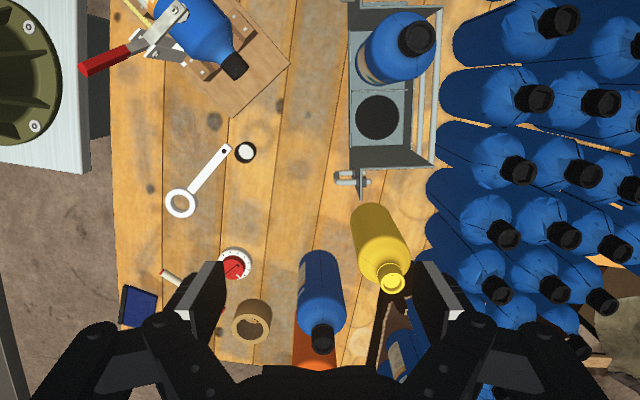

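View pics/w2.png

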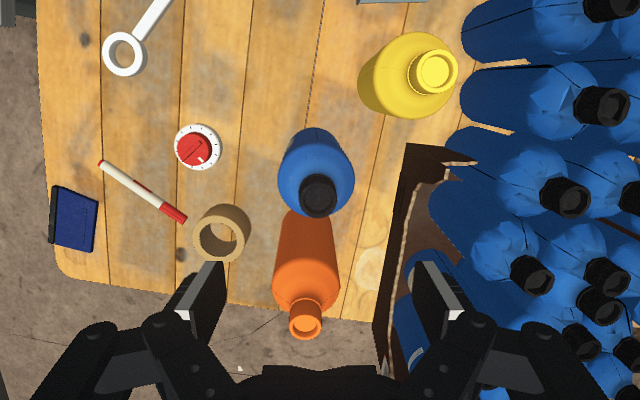

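w1 shows the bay1 mat centre at (377,117), the eye and right flange at about (350,180), and the front lip edge from about (354,5) to (349,168). In w2 the target's cap top is centred at about (318,194), and the fingers are clear of its neighbours.

Run:
```python
from h import *
c=load('w2'); P=cloud(c); im=c['image'].astype(int)
capm=(P[...,2]>195)&(P[...,2]<222)&(np.hypot(P[...,0]-603,P[...,1]+263)<35)
q=P[capm]; print('cap',len(q),q.mean(0),q.min(0),q.max(0),np.median(q[:,2]), atz(c,318,194,213))
c=load('w1'); P=cloud(c); g=c['image'].astype(int)
print('bay1 mat',atz(c,377,117,6))
hsv=cv2.cvtColor(c['image'],cv2.COLOR_BGR2HSV)
dark=((g.max(-1)<60)&(np.hypot(P[...,0]-647,P[...,1]-15)<45)&(P[...,2]<20)).astype(np.uint8)
n,l,s,ce=cv2.connectedComponentsWithStats(dark);i=1+s[1:,4].argmax();print(s[i],ce[i],atz(c,*ce[i],6))
# cap of rack bottle
m=(P[...,2]>205)&(P[...,2]<230)&(np.hypot(P[...,0]-632,P[...,1]-107)<35);q=P[m];print('rb cap',q.mean(0),q.min(0),q.max(0))
# end plate/rails: points with z in bands
x=P[...,0];y=P[...,1];z=P[...,2]
reg=(abs(x-640)<90)&(y<75)&(y>-70)
for lo,hi in((120,150),(150,170)):
    m=reg&(z>lo)&(z<hi);v,u=np.nonzero(m);q=P[m];print(lo,len(q));
    if len(q): print(q[::max(1,len(q)//25)].round())
cv2.imwrite('pics/c3.png',cv2.resize(c['image'][0:210,320:460],None,fx=2.8,fy=2.8,interpolation=cv2.INTER_CUBIC))
```

```text
cap 1280 [ 602.50110175 -263.57188208  208.08153902] [ 587.43064213 -279.67923731  195.0983791 ] [ 617.78561923 -249.51140578  214.4474581 ] 207.09957965130144 [ 602.43870749 -258.86267007  213.        ]
bay1 mat [647.66295994  18.67305858   6.        ]
[ 355   95   44   45 1479] [376.6091954  116.90263692] [647.00301994  18.72045736   6.        ]
rb cap [632.7967803  110.29874496 214.43394274] [617.58000566  95.44188963 205.01096098] [647.83302766 125.02276329 220.56534359]
120 1095
[[616.  75. 148.]
 [631.  71. 128.]
 [683.  70. 143.]
 [689.  64. 143.]
 [686.  54. 143.]
 [690.  48. 143.]
 [693.  41. 144.]
 [690.  31. 138.]
 [692.  25. 140.]
 [696.  18. 144.]
 [694.   8. 140.]
 [700.   2. 144.]
 [703.  -5. 143.]
 [699. -18. 124.]
 [693. -19. 127.]
 [654. -27. 127.]
 [704. -15. 144.]
 [663. -26. 133.]
 [620. -34. 133.]
 [673. -24. 141.]
 [629. -32. 140.]
 [681. -22. 147.]
 [649. -28. 149.]
 [584. -61. 121.]
 [588. -58. 147.]
 [595. -61. 149.]]
150 614
[[617.  75. 150.]
 [629.  74. 163.]
 [630.  72. 159.]
 [639.  73. 159.]
 [669. -24. 152.]
 [697. -18. 158.]
 [642. -30. 152.]
 [670. -24. 158.]
 [700. -19. 158.]
 [638. -30. 158.]
 [667. -25. 159.]
 [696. -20. 161.]
 [635. -32. 160.]
 [664. -27. 159.]
 [616. -36. 159.]
 [645. -32. 158.]
 [614. -41. 158.]
 [619. -50. 151.]
 [621. -51. 153.]
 [625. -53. 151.]
 [615. -54. 156.]
 [609. -58. 152.]
 [601. -60. 151.]
 [599. -62. 151.]
 [617. -58. 160.]
 [617. -66. 155.]]
```

View pics/c3.png

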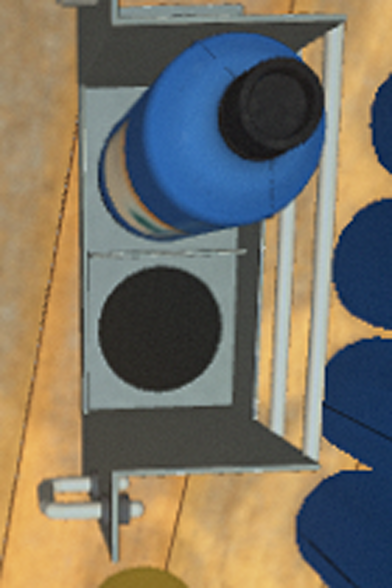

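```bash
cat > m.py <<'E'
from h import *
def mat(c,g0=(647,17)):
    P=cloud(c);g=c['image'].astype(int)
    dark=((g.max(-1)<60)&(np.hypot(P[...,0]-g0[0],P[...,1]-g0[1])<40)&(P[...,2]<20)).astype(np.uint8)
    n,l,s,ce=cv2.connectedComponentsWithStats(dark);i=1+s[1:,4].argmax()
    print('mat',s[i],atz(c,*ce[i],6),'cloud',P[l==i].mean(0))
    g0=np.array([647.,17]);x,y,z=P[...,0],P[...,1],P[...,2]
    m=(z>140)&(z<149)&(x>675)&(x<715)&(y>-25)&(y<140);q=P[m]
    if len(q)>30:
        vx,vy,x0,y0=cv2.fitLine(q[:,:2].astype(np.float32),cv2.DIST_HUBER,0,.01,.01).ravel();print('rail',len(q),np.arctan(-vx/vy),x0,y0)
    m=(z>154)&(z<163)&(x>610)&(x<705)&(y>-42)&(y<-10);q=P[m]
    if len(q)>30:
        vx,vy,x0,y0=cv2.fitLine(q[:,:2].astype(np.float32),cv2.DIST_HUBER,0,.01,.01).ravel();print('endplate',len(q),np.arctan(vy/vx),x0,y0)
    m=(z>207)&(z<225)&(np.hypot(x-632,y-108)<35);q=P[m]
    if len(q)>30: t=q[q[:,2]>np.percentile(q[:,2],90)-4];print('rb cap',t.mean(0),t.min(0),t.max(0))
for f in('top0','w1'): print(f,load(f)['T'][:3,3]);mat(load(f))
E
python3 - <<'E'
from m import *
off=load('w1')['T'][:3,3]-np.array([560,-30,430]);print(off)
p=np.array([647,17,0])-off; p[2]=380
bot.move_to(list(p),down(.2));bot.dwell(.2)
c=snap('wrist','w3');print(p,c['T'][:3,3]);mat(c);print(bot.read_state()['clock'])
g=c['image'].copy();cv2.imwrite('pics/w3b.png',g)
E
```

```text
top0 [ 161.22877835 -193.83802559 1142.91251652]
mat [315 167  22  19 324] [646.42752999  17.0683106    6.        ] cloud [646.17776029  16.96430643   6.76307645]
rail 118 0.1870919 688.9786 41.512794
endplate 38 0.20041467 653.4641 -30.133959
rb cap [632.55627355 108.88925391 219.76882278] [618.52887387  95.07712526 217.20572997] [646.77161403 123.49331501 223.25596309]
w1 [547.07209574  50.38707958 553.25850219]
mat [ 355   95   44   45 1479] [647.00301994  18.72045736   6.        ] cloud [647.13419068  18.56229171   5.56823336]
rail 798 0.17930157 687.9757 53.919586
endplate 250 0.20269375 654.1279 -28.048344
rb cap [633.14579982 110.50693622 217.89759995] [618.04365783  95.86430991 214.81559363] [647.83302766 125.02276329 220.56534359]
[-12.92790426  80.38707958 123.25850219]
[659.92790426 -63.38707958 380.        ] [643.74222968  15.34860871 502.90965963]
mat [ 298   60   49   51 1966] [647.66220024  18.46539121   6.        ] cloud [647.69572682  18.32429986   5.68008528]
rail 1031 0.19404778 689.8792 46.11605
endplate 301 0.19941978 654.8035 -28.202005
6.175
```

View pics/w3b.png

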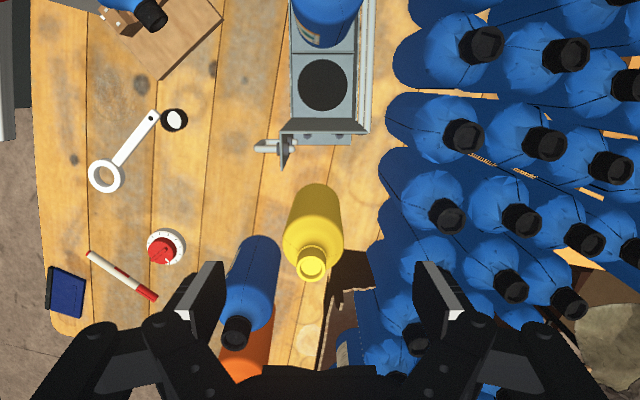

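Run:
```python
from h import *
q=down(.2)
bot.move_gripper(60)
bot.move_to([602.6,-264,300],q)
bot.servo_line([602.6,-264,203],speed=120,until_force=15)
bot.move_gripper(20,60)
s=bot.read_state();print(s['ee_pos'],s['grip_width'],s['grip_force'],s['ft_force'])
bot.servo_line([602.6,-264,263],speed=80);bot.dwell(.2)
s=bot.read_state();print(s['ee_pos'],s['grip_width'],s['grip_force'],s['ft_force'],s['clock'])
snap('top','t2')
```

```text
[ 602.51641864 -264.26912902  204.12472075] 28.722884715704435 58.57438087279803 [-2.51640928 -0.43121257  6.09689474]
[ 602.49406782 -263.97066465  262.4587488 ] 28.524899861129988 59.54980592999277 [ 0.49384264  0.0279408  -7.6234924 ] 9.8917
```

Run:
```python
from h import *
q=down(.2);rx=np.array([np.cos(.2),np.sin(.2),0]);B=np.array([647.3,17.5,0])
bot.servo_line([540,-220,263],speed=150)
A=B-130*rx
bot.servo_line([A[0],A[1],263],attitude=q,speed=150)
h=bot.servo_line(list((B-1*rx)[:2])+[252],speed=70,until_force=8)
bot.dwell(.3);s=bot.read_state();print(h,s['ee_pos'],s['ft_force'],s['grip_width'],s['clock'])
c=snap('wrist','w4');snap('scene','s4');snap('top','t4')
a=np.hstack([cv2.resize(c['image'][0:250,180:480],(400,333)),cv2.resize(load('s4')['image'][140:270,210:366],(400,333))])
cv2.imwrite('pics/a4.png',a)
```

```text
False [646.28353936  17.29664917 252.08982551] [-0.29678791  0.52404359 -6.97100636] 28.48600593796533 14.4667
```

View pics/a4.png

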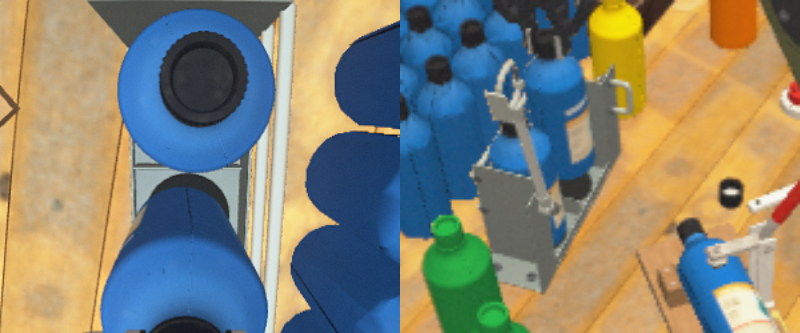

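The bottle hangs over bay1, just right of the rack bottle and inside the end plates. I'm lowering it now.

Run:
```python
from h import *
p=bot.read_state()['ee_pos']
for z,v in((225,50),(207,20)):
    h=bot.servo_line([646.8,17.4,z],speed=v,until_force=5)
    s=bot.read_state();print(h,s['ee_pos'],s['ft_force'])
    if h: break
```

```text
False [646.90999768  17.40276161 225.19170976] [ 0.46856119  0.0211425  -7.38947057]
True [646.88797671  17.34827264 210.56312993] [ 1.05425594 -1.19777392  7.02296373]
```

Run:
```python
from h import *
bot.move_gripper(55); bot.dwell(.2)
bot.servo_line([646.8,17.3,330],speed=150)
q=down(.2)
bot.move_to([560,-60,430],q);bot.dwell(.2)
c=snap('wrist','w5');snap('scene','s5');snap('top','t5');print(bot.read_state()['clock'])
P=cloud(c);x,y,z=P[...,0],P[...,1],P[...,2]
B=np.array([647.3,17.7]);ry=np.array([-np.sin(.2),np.cos(.2)]);rx=np.array([ry[1],-ry[0]])
for f in('w5','t5'):
  P=cloud(load(f))
  for o in(0,86):
    g=B+o*ry; m=(P[...,2]>207)&(P[...,2]<226)&(np.hypot(P[...,0]-g[0],P[...,1]-g[1])<32)
    t=P[m]; 
    if len(t)>20: e=((t.min(0)+t.max(0))/2-np.r_[g,0]);print(f,o,len(t),e,np.median(t[:,2]))
# bar: points near the front plane, in rack coords relative to pivot
piv=B+152*ry-56*rx
for f in('w5','t5','s5'):
  P=cloud(load(f)); d=P[...,:2]-piv; a=d@rx;b=d@ry;h=P[...,2]-140
  m=(abs(a)<14)&(h>30)&(h<260)&(b>-40)&(b<130)
  print(f,m.sum())
  for k in range(30,260,20):
    mm=m&(h>=k)&(h<k+20)
    if mm.sum()>3: print(k,mm.sum(),a[mm].mean().round(1),np.percentile(b[mm],[5,50,95]).round(1))
```

```text
18.5417
w5 0 805 [2.88165504e+00 1.44166758e-01 2.13761960e+02] 214.06523400144255
w5 86 842 [  2.93851765   6.13647581 213.96905027] 212.91215006972624
w5 0
t5 170
170 24 -1.9 [29.7 38.4 54.7]
190 52 -2.9 [16.9 50.2 57.7]
210 58 -2.0 [17.1 58.4 62.1]
230 36 -1.1 [20.4 30.2 48.8]
s5 348
30 20 -0.5 [ 4.6 11.  13. ]
50 16 -0.3 [ 9.2 14.2 16.7]
70 21 -1.1 [13.1 17.7 20.9]
90 21 -0.7 [17.1 21.5 24.3]
110 21 -0.2 [19.9 24.2 27.2]
130 22 -1.0 [22.3 27.3 31.4]
150 22 -1.6 [25.7 31.5 34.9]
170 39 -0.6 [28.3 35.1 59.2]
190 75 0.6 [17.7 58.  61.9]
210 60 1.0 [20.3 61.9 65.1]
230 31 1.1 [23.8 39.1 50.4]
```

```bash
cat > bar.py <<'E'
from h import *
yaw=.2;B=np.array([647.3,17.7]);ry=np.array([-np.sin(yaw),np.cos(yaw)]);rx=np.array([ry[1],-ry[0]])
piv=B+152*ry-56*rx
def tcp(th,gap=0,along=0):
    s,c=np.sin(th),np.cos(th)
    b=-(210+along)*c+(25+gap)*s+11*s; h=(210+along)*s+(25+gap)*c
    p=piv+b*ry
    return [p[0],p[1],140+h+bot.tip_reach]
E
python3 - <<'E'
from bar import *
q=down(yaw)
print(tcp(1.74,20),tcp(0))
bot.move_gripper(0)
p=tcp(1.74,25,-5)
bot.servo_line([p[0],p[1],435],attitude=q,speed=200)
bot.servo_line(p,speed=100,until_force=10)
h=bot.servo_line(tcp(1.70,0,-5),speed=60,until_force=15);s=bot.read_state();print(h,s['ee_pos'],s['ft_force'],s['clock'])
try:
  for th in np.arange(1.6,.24,-.1):
    bot.servo_line(tcp(th,-1,-5),speed=90)
    s=bot.read_state();f=s['ft_force'];print(round(th,2),f.round(1))
    if np.linalg.norm(f)>30: break
except bot.MotionError as e: print(e)
snap('scene','s6');snap('top','t6');print(bot.read_state()['clock'])
cv2.imwrite('pics/a6.png',np.hstack([cv2.resize(load('s6')['image'][110:270,200:392],(400,333)),cv2.resize(load('t6')['image'][90:250,210:402],(400,333))]))
E
```

```text
[np.float64(544.2262961205743), np.float64(244.3031301679369), np.float64(358.4231423977578)] [np.float64(603.939092827004), np.float64(-50.269344039315456), np.float64(184.0)]
False [549.88946971 216.30878532 358.97327021] [ 0.07995251  0.77660855 -0.34186517] 22.475
1.6 [-0.7  0.8 -1. ]
1.5 [-0.4  1.2 -0.4]
1.4 [-0.1 -0.1 -0.4]
1.3 [-0.1  0.1 -0.1]
1.2 [-0.8 -0.3 -0.3]
1.1 [-0.3  0.3 -0.1]
1.0 [0.3 0.1 0.4]
0.9 [-0.1  0.4  0.4]
0.8 [-0.8  0.2  1. ]
0.7 [0.1 0.4 0.4]
0.6 [-0.9  0.   0.4]
0.5 [0.6 0.6 0.3]
0.4 [0.4 0.5 0.3]
0.3 [ 0.1 -0.7 -0.2]
27.95
```

View pics/a6.png

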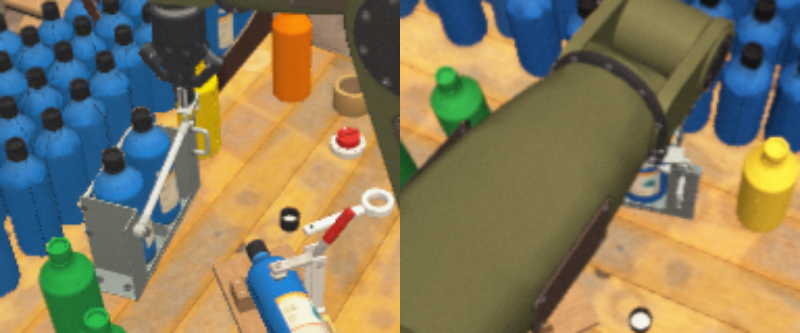

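The bar has followed the finger and is about 0.3 rad above the eye. Next I'll press it home.

Run:
```python
from bar import *
for th in (.2,.15,.12,.09,.06,.03,0,-.02,-.04):
    h=bot.servo_line(tcp(th,-1,-5),speed=40,until_force=25)
    s=bot.read_state();print(th,h,s['ee_pos'].round(1),s['ft_force'].round(1))
    if h or s['ft_force'][2]>22: break
bot.dwell(.3)
s=bot.read_state();print(s['ee_pos'],s['ft_force'],s['clock'])
```

```text
0.2 False [600.8 -34.6 223.3] [0.3 0.8 0.3]
0.15 False [601.6 -38.  213.4] [1.7 0.8 2.3]
0.12 False [601.9 -39.7 207.5] [1.7 1.4 3.2]
0.09 False [602.  -41.5 201.2] [0.7 1.1 0.9]
0.06 False [602.3 -43.2 194.9] [-0.7 -0.5 -0.4]
0.03 False [602.6 -44.4 188.7] [-0.1  0.2 -0.6]
0 True [603.5 -45.3 184.4] [-2.5  1.6 10.7]
[603.54436212 -45.27445638 184.39898171] [-2.87063622  0.84672774 12.72715082] 30.8083
```

Run:
```python
from bar import *
h=bot.servo_line(tcp(-.02,-1,-5),speed=15,until_force=15);s=bot.read_state();print(h,s['ee_pos'],s['ft_force'])
p=tcp(0,0,-5)
bot.servo_line([p[0],p[1],330],speed=150)
p=np.array([590,-40,0])-np.array([-12.9,80.4,0])
bot.move_to([p[0],p[1]-30,330],down(yaw));bot.dwell(.2)
c=snap('wrist','w7')
bot.move_to([300,-420,350],down(0));bot.dwell(.2)
snap('scene','s7');snap('top','t7');print(bot.read_state()['clock'])
a=c['image']
d=load('w7');P=cloud(d);e=piv-218*ry
dd=np.hypot(P[...,0]-e[0],P[...,1]-e[1])+abs(P[...,2]-160);v,u=np.unravel_index(dd.argmin(),dd.shape);print(u,v)
v0=max(0,min(v-60,280));u0=max(0,min(u-80,480))
cv2.imwrite('pics/a7.png',np.hstack([cv2.resize(a[v0:v0+120,u0:u0+144],(400,333),interpolation=cv2.INTER_CUBIC),cv2.resize(load('s7')['image'][150:250,230:350],(400,333),interpolation=cv2.INTER_CUBIC)]))
# plate height and bar height, and bottles
for f in('w7','t7','s7'):
  P=cloud(load(f));q=P[...,:2]-piv;A=q@rx;b=-(q@ry);h=P[...,2]
  for lo,hi in((20,50),(90,130),(150,180),(195,225)):
    m=(abs(A)<9)&(b>lo)&(b<hi)&(h>120)&(h<200)
    if m.sum()>5: print(f,lo,hi,m.sum(),np.percentile(h[m],[10,50,90]).round(1))
  for o in(0,86):
    g=B+o*ry; m=(h>207)&(h<226)&(np.hypot(P[...,0]-g[0],P[...,1]-g[1])<32);t=P[m]
    if len(t)>20: print(f,o,((t.min(0)+t.max(0))/2-np.r_[g,0]).round(1),np.median(t[:,2]).round(1))
```

```text
True [603.60198279 -45.28584921 184.4233721 ] [-2.98339283  0.66266092  9.26109994]
34.7083
344 78
w7 150 180 510 [142.2 145.3 146.9]
w7 195 225 840 [164.3 165.2 166.2]
t7 20 50 49 [141.  145.9 148.5]
t7 90 130 61 [141.8 145.9 148.6]
t7 150 180 49 [141.7 145.8 149.3]
t7 195 225 86 [125.9 165.5 168.4]
t7 0 [  2.4  -2.3 215.6] 215.5
t7 86 [  2.9   6.3 215.1] 214.3
s7 20 50 31 [142.6 145.6 148.3]
s7 90 130 37 [142.9 146.4 148.8]
s7 150 180 31 [142.6 147.4 149.4]
s7 195 225 52 [126.2 166.3 169.7]
s7 0 [  2.7   2.9 215.6] 215.9
s7 86 [  2.9  11.  215.4] 216.3
```

View pics/a7.png

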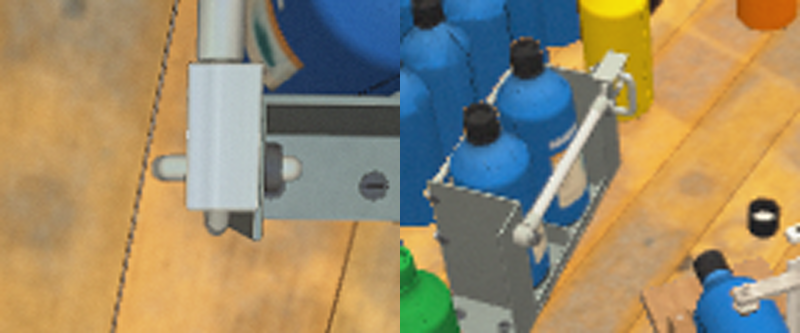

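```bash
python3 -c "
from rig import bot
print(bot.finish_job())"
```

```text
the job is handed in; nothing more can be done
None
```

I handed the job in at about 35 s on the robot's clock: the blue bottle stands upright in the right bay and the keeper bar is level on its stop with the hook over the eye; I could not see the gate itself, so that it is shut is inferred from the press force falling off after the eye and the bar reaching its stop.

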